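# Fit and hold the bayonet collar on the milk collector

### The arm

A 6-joint arm with a two-finger parallel gripper is mounted at the origin on the work surface. World frame = base frame: x ahead of the robot, y to its left, z up, the work surface at z = 0. Lengths are in m, angles in rad, forces in N, time in s.
With the tool pointing down it reaches from about 0.35 to 0.975 m from the base axis. Payload 4.9 kg.
Tool frame: the origin (TCP) lies at the very end of the fingers, on their centre line; the grasp point (between the pads) lies 19 mm behind it; z points along the fingers, y is the direction in which the jaws open and shut (so a half turn about z gives the same grasp; the last joint's range is limited). The gripper opens to 85 mm and grips with 20 to 120 N. Pads are 22 mm wide; open, the fingers measure 114 mm over their backs; the gripper's body (76 mm by 85 mm) begins 54 mm behind the grasp point. The pads swing forward as they close: fully open they stand 13 mm farther back than shut.
Start: joints at [-1.359, 0.053, 1.613, -0, 1.476, -0.119], TCP at [0.203, -0.591, 0.231] pointing down, gripper open.
Joint ranges: [-3.01, 3.01], [-1.01, 2.22], [0.06, 2.58], [-1.02, 4.17], [0.09, 2.62], [-3.14, 3.14]. Speed limits (rad/s): [2.57, 2.57, 3.14, 3.14, 3.14, 3.14].

### API

Orientations are given as a rotation vector (axis times angle).
In Python, from station import ctrl gives the robot as it stands.
- The arm moves only by the tool apply_moves, never from a script. Its argument "deltas" is a list of rows, each a list of 5 numbers: the shift along the tool's x, y, z in m, then the turn about the tool's z in rad, then the gripper's target within -1 to 1 (fully open at 1, half-way at 0, shut at -1). A call has exactly 8 rows; each row shifts and turns the pose as measured when the row begins, along the tool's axes as they then stand; what a row does not reach is not made up. A row lasts 1/8 s, in which the tool goes at most 62.5 mm and 10.7 degrees, less where a joint would pass 70% of its speed; a pose out of reach is approached as far as the arm can. A call with a gripper value outside its range is refused whole. The fingers move at their own pace and stop on an object; "grip_force" is the grip in N (left out, the last holds). Time passes only in rows, so rows that do not move let the fingers close, or fill a call up. It gives the time, the measured TCP pose, the force and the opening at its end, in the units of the state.
- ctrl.get_obs(): the state, without advancing time (a new reading comes with each control period).
- ctrl.get_image(name): name is "side" or "top" or "wrist"; returns a dict with "img" (480x640x3 uint8, red, green, blue), "range_z" (480x640 float32, m along the optical axis (not along the pixel's ray), 0 where there is no reading), "mtx" (3x3 intrinsics, pixels), "eye" and "attitude" of the camera in the world; the wrist camera has in their place "mount" (4x4, takes a point from camera to tool coordinates, whose origin is the TCP and whose axes are the flange's). Camera axes: x right, y down, z forward; pixel columns grow to the right and rows downward; lengths in m; the calibration is good to about 2 mm. The wrist camera is an equidistant fisheye: a pixel r from the principal point sees the ray r / f radians off the axis. A picture is of the moment at which its call begins: read the wrist's pose just before it.
- ctrl.finish_job(): hands the job in, once; it reports no verdict.
Trained networks look in a picture, given as the dict that the camera call returned (one of the last four; its "shot" number tells which), for a name from the list of things; names that differ only in an ending like _2 or _b are one class to them, and where a whole thing is asked for, a point or a joint stands for the part that bears it (a point fixed in the world has none). Each returns a list of dicts, best first, with "confidence" (0 to 1); they miss things now and then, are a little off and sometimes report something else, mostly with a low value. They report only what shows in the picture. A call takes as long as a camera call. They do not tell look-alikes from the thing itself.
- ctrl.search_frame(picture, target): "extent" ([left, top, width, height] in pixels, round what is visible of it).
- ctrl.spot_point(picture, target): "uv" ([column, row] in pixels: a listed point, or the origin of a listed thing).
The state is a dict: "t": time; "q": joint angles; "dq": joint speeds; "effort": joint torques, N m; "tool_pos": TCP position; "tool_rot": TCP orientation; "contact_force": force on the tool from outside, world axes, zero at the start; "wrist_torque": the same for the moment, N m; "opening": finger opening in m.
Only numpy, scipy, OpenCV 4.12 (cv2) and the standard library are available. Lean on these libraries where they do the work, as an engineer would, in place of code of your own. Each camera call takes 0.05 s, during which the arm holds its last target.

### The job

Fit the black knurled collar over the spigot of the three-legged steel milk collector, turn it until the hidden keyways inside it drop over the three pins, then push it down against the spring seal until it sits fully home on the collector's shoulder. Finish while still holding it pushed home with the gripper (it springs up if let go), and leave the other parts on the bench where they are.

Things in the scene. Friction and masses are not known exactly. Their poses are not given: they have to be found in the camera images.
- collar: Loose black knurled ring, steel lining, upright on the bench, 0.175-0.35 kg. 53 mm diameter, 42 mm high, through bore 25 mm. Origin: centre of underside; z: its axis, up. Three keyways 120 deg apart, 9 mm wide, run 23 mm up from the underside, reaching 20 mm from the axis; closed above and outside, so unseen from above or the side. Grip across its diameter on the upper 30 mm.
- spigot_tip (a point): Centre of the top of the collector's upright spigot, 137 mm above the bench. The spigot is 21 mm in diameter, its top 8 mm tapered to 12 mm.
- pin_top (a point): On the spigot's axis, 24.5 mm below its tip, level with the tops of its three brass pins: 5 mm thick, level, 120 deg apart, reaching 18 mm from the axis. Their direction varies and is unrelated to this point's axes. An unkeyed collar rests on them, underside at this point; turn it up to 120 deg, either way, until the keyways line up (within 6 deg): it then drops 8 mm freely onto the seal.
- seat (a point): Centre of the level steel shoulder (60 mm diameter) on which the collar's underside lies when home: 44.5 mm below the spigot tip, 92.5 mm above the bench. Below it: a dish of 120 mm diameter, rim 66 mm above the bench, an outlet nipple to 95 mm from the axis, legs to 78 mm. The collector is fixed to the bench.
- seal (a joint): Travel of the blue spring-loaded sealing ring (38 mm outer diameter) round the spigot, in m: 0 = up, its top 12 mm above the shoulder (where it carries the collar's weight); 0.012 = pressed flush with the shoulder, collar home. The spring pushes up with 5 N at 0 and 10.5 N at 0.012.
- clear_bowl: Bystander: small clear cup with a white foot, 84 mm diameter, 45 mm high. Origin: centre of its underside.
- coupling: Bystander: brass stepped coupling, 48 mm diameter, 46 mm high. Origin: centre of its underside.
- saddle_clamp: Bystander: steel saddle clamp lying on its flanges, 98 mm (its y) by 45 mm (its x), 36 mm high. Origin: centre of its underside.
There are look-alikes about, which are no part of the job. Of the things shaped like the part that bears spigot_tip, the bare steel one is meant.

How it is judged:
On the way, in this order (a step that is already met when the one before it is completed fails the run):
1. the collar is threaded upright over the spigot (horizontal distance between collar and seat below 0.005 m and z of collar in the frame of spigot_tip below -0.006 m and angle between collar's own z axis and vertical below 0.15 rad), for 0.05 s.
2. its keyways have dropped over the pins (horizontal distance between collar and seat below 0.005 m and z of collar in the frame of spigot_tip below -0.029 m and angle between collar's own z axis and vertical below 0.15 rad), for 0.1 s.
At the end, for the whole second after the job is handed in: The collar is keyed over the pins and its underside is within 3 mm of the shoulder, centred within 4 mm, within 0.08 rad of upright, at rest, the seal pressed down more than 9 mm, and the fingers are still on it (more than 2 N) through the last second (z of collar in the frame of seat below 0.003 m and horizontal distance between collar and seat below 0.004 m and angle between collar's own z axis and vertical below 0.08 rad and value of joint seal above 0.009 m and contact force between the fingers and collar above 2 N and linear speed of collar below 0.02 m/s); the arm keeps its last pose, push and grip.
It fails at once if the clear cup is pushed more than 20 mm or tipped over (distance of clear_bowl from where it was at the start of the episode above 0.02 m or angle between clear_bowl's own z axis and vertical above 0.5 rad).
It fails at once if the brass coupling is pushed more than 20 mm or tipped over (distance of coupling from where it was at the start of the episode above 0.02 m or angle between coupling's own z axis and vertical above 0.5 rad).
It fails at once if the saddle clamp is pushed more than 20 mm or tipped over (distance of saddle_clamp from where it was at the start of the episode above 0.02 m or angle between saddle_clamp's own z axis and vertical above 0.5 rad).
It also fails if it takes over 61 s, if anything falls off the work surface, if the arm or the gripper's body presses on something with over 40 N, if the wrist force passes 120 N, or if a joint passes its speed limit or range.

## Working session

There is one attempt and no reset: what is moved stays moved. The work goes in short steps, Python scripts to look and compute and a tool call to move; the robot and the scene stay as the last step left them, time stands still between calls to the robot, and variables do not carry over. Pictures are saved under pics/ and viewed, and the job is handed in when it is done.

Besides the shell and the picture viewer there is one more tool, called after "Call:" as a command line: name --pt "numbers of a row" for each row, then --argument value for the rest. apply_moves: Moves the arm, as the interface text tells. Its arguments: {"type":"object","properties":{"deltas":{"type":"array"},"grip_force":{"type":"number"}},"required":["deltas"]}

```bash
ls; mkdir -p pics; cat > h.py <<'E'
import numpy as np, cv2, pickle
from station import ctrl
def shot(name,fn):
    o=ctrl.get_obs(); p=ctrl.get_image(name); p['obs']=o
    cv2.imwrite('pics/'+fn+'.png',p['img'][:,:,::-1]); pickle.dump(p,open(fn+'.pkl','wb')); return p
E
python3 - <<'E'
from h import *
o=ctrl.get_obs(); print({k:np.round(v,3) for k,v in o.items()})
for n in('side','top'):
    p=shot(n,n+'0'); print(n,p['mtx'],p['eye'],p['attitude'])
    for t in('collar','spigot_tip','pin_top','seat','clear_bowl','coupling','saddle_clamp'):
        print(t,[(np.round(d['uv']).tolist(),round(d['confidence'],2)) for d in ctrl.spot_point(p,t)])
E
```

```text
pics
{'t': np.float64(0.0), 'q': array([-1.359,  0.053,  1.614,  0.   ,  1.476, -0.119]), 'dq': array([ 0.   ,  0.   , -0.   ,  0.001,  0.001,  0.001]), 'effort': array([ 1.0000e-03, -3.9367e+01, -3.7018e+01, -0.0000e+00,  7.0000e-03,
       -0.0000e+00]), 'tool_pos': array([ 0.203, -0.59 ,  0.23 ]), 'tool_rot': array([-3.097, -0.517,  0.   ]), 'contact_force': array([ 0.532, -0.524, -0.593]), 'wrist_torque': array([ 0.021,  0.004, -0.014]), 'opening': np.float64(0.086)}
side [[448.30921329   0.         323.81109522]
 [  0.         448.30921329 235.3129342 ]
 [  0.           0.           1.        ]] [ 0.33266863 -0.49390061  0.68717345] [-2.32734745  0.62632453 -0.2374942 ]
collar [([225.0, 226.0], 0.79), ([296.0, 257.0], 0.19)]
spigot_tip [([424.0, 266.0], 0.89), ([216.0, 321.0], 0.8), ([292.0, 236.0], 0.55)]
pin_top [([424.0, 275.0], 0.96), ([220.0, 325.0], 0.81), ([293.0, 246.0], 0.74)]
seat [([298.0, 255.0], 0.8), ([421.0, 283.0], 0.75), ([224.0, 337.0], 0.6)]
clear_bowl [([284.0, 185.0], 0.57)]
coupling [([388.0, 424.0], 0.91)]
saddle_clamp [([386.0, 218.0], 0.62)]
top [[620.54805756   0.         316.31904412]
 [  0.         620.54805756 230.44967492]
 [  0.           0.           1.        ]] [ 0.38851505 -0.05626487  1.39435543] [-2.13880344  2.14580377 -0.13472302]
collar [([218.0, 278.0], 0.61)]
spigot_tip [([312.0, 239.0], 0.94), ([392.0, 172.0], 0.91), ([354.0, 328.0], 0.64), ([314.0, 247.0], 0.61)]
pin_top [([354.0, 325.0], 0.9), ([314.0, 242.0], 0.79), ([388.0, 171.0], 0.63)]
seat [([315.0, 244.0], 0.89), ([355.0, 322.0], 0.67), ([386.0, 174.0], 0.57)]
clear_bowl [([202.0, 206.0], 0.95)]
coupling [([444.0, 250.0], 0.83)]
saddle_clamp [([283.0, 146.0], 0.64)]
```

View pics/side0.png

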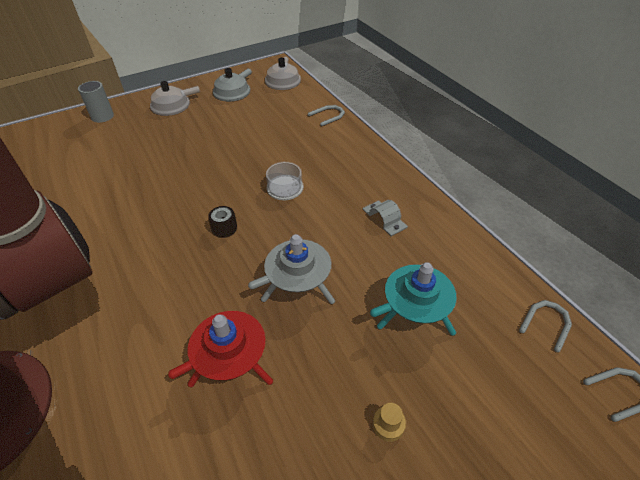

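View pics/top0.png

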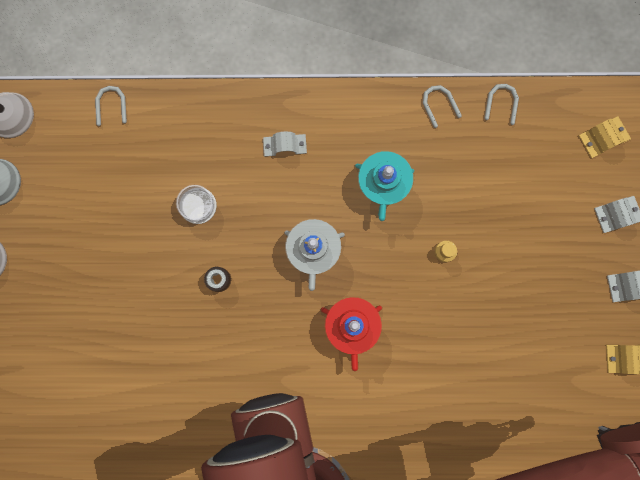

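Candidates for the collector in the top view are grey steel (313,244), red (354,325) and teal (386,175). The steel one matches the description. The only black collar is at (218,279). Next I'll take a close crop and measure.

```bash
cat >> h.py <<'E'
def R_of(a): return cv2.Rodrigues(np.array(a,float))[0]
def cloud(p):
    K=p['mtx'];z=p['range_z'];v,u=np.mgrid[:480,:640]
    c=np.stack([(u-K[0,2])/K[0,0]*z,(v-K[1,2])/K[1,1]*z,z],-1)
    return c@R_of(p['attitude']).T+p['eye']
def ray(p,uv,zw):
    K=p['mtx'];d=R_of(p['attitude'])@np.array([(uv[0]-K[0,2])/K[0,0],(uv[1]-K[1,2])/K[1,1],1]);e=np.array(p['eye'])
    return e+d*(zw-e[2])/d[2]
E
python3 - <<'E'
from h import *
L=lambda n:pickle.load(open(n+'.pkl','rb'))
a,b=L('side0'),L('top0')
for p,uv in((a,(225,226)),(b,(218,278))): print('collar',ray(p,uv,0)) 
for p,uv,pt,st in((a,(292,236),(293,246),(298,255)),(b,(312,239),(314,242),(315,244))):
    print(ray(p,uv,.137),ray(p,pt,.1125),ray(p,st,.0925))
for n,p in(('s',a),('t',b)):
    c=cloud(p)
    zz=c[...,2]; ok=p['range_z']>0
    for nm,cc,z0,z1,r in(('coltop',(.32,.16),.034,.050,.06),('colall',(.32,.16),.015,.05,.06),('tip',(.40,-.06),.12,.15,.03),('shoulder',(.40,-.06),.086,.1,.06),('dish',(.40,-.06),.055,.08,.1)):
        if nm.startswith('col'): cc=ray(b,(218,278),0.02)[:2]
        else: cc=ray(b,(313,242),0.11)[:2]
        m=ok&(zz>z0)&(zz<z1)&(np.hypot(c[...,0]-cc[0],c[...,1]-cc[1])<r)
        q=c[m]
        if len(q)>5:
            ce,rad=cv2.minEnclosingCircle(q[:,:2].astype(np.float32)); print(n,nm,len(q),q.mean(0).round(4),np.round(ce,4),round(rad,4),q[:,2].max().round(4))
s=np.hstack([cv2.resize(a['img'][215:315,240:345],(400,400),interpolation=cv2.INTER_CUBIC),cv2.resize(b['img'][200:300,265:365],(400,400),interpolation=cv2.INTER_CUBIC)])
cv2.imwrite('pics/crop.png',s[:,:,::-1])
E
```

```text
collar [0.47817029 0.18623199 0.        ]
collar [0.47770262 0.18494117 0.        ]
[ 0.53723106 -0.02762116  0.137     ] [ 0.53718307 -0.02836313  0.1125    ] [ 0.54223969 -0.03502385  0.0925    ]
[ 0.54792369 -0.02964234  0.137     ] [ 0.54472073 -0.03327816  0.1125    ] [ 0.54289419 -0.03502483  0.0925    ]
s coltop 378 [0.4728 0.1784 0.04  ] [0.4741 0.1808] 0.028 0.0441
s colall 601 [0.4718 0.1745 0.0344] [0.4743 0.1803] 0.0283 0.0441
s tip 135 [ 0.5392 -0.0355  0.1302] [ 0.5414 -0.0318] 0.0116 0.138
s shoulder 444 [ 0.5363 -0.0416  0.0919] [ 0.5406 -0.0315] 0.0309 0.1
s dish 2053 [ 0.5299 -0.0423  0.0655] [ 0.5237 -0.0279] 0.0771 0.0799
t coltop 377 [0.4739 0.1813 0.0422] [0.4729 0.1819] 0.0276 0.05
t colall 433 [0.4734 0.1802 0.0401] [0.4736 0.1821] 0.0277 0.05
t tip 87 [ 0.5403 -0.0305  0.1335] [ 0.5413 -0.0303] 0.0108 0.1435
t shoulder 371 [ 0.54   -0.031   0.0931] [ 0.5415 -0.0306] 0.0302 0.0999
t dish 1845 [ 0.5357 -0.0305  0.0665] [ 0.524  -0.0285] 0.0768 0.0793
```

View pics/crop.png

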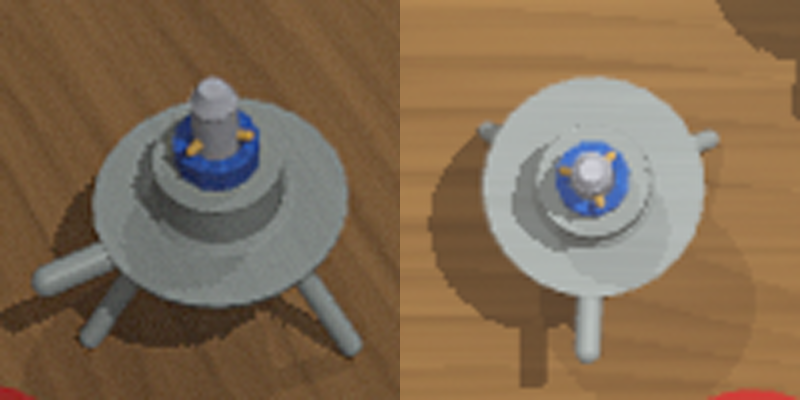

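The crop confirms the choice: bare steel collector, blue seal, three brass pins. Spigot is near (0.541,-0.031) and the collar near (0.474,0.181). I'll approach now.

Call:
apply_moves --pt "0.038 -0.048 0 0 1" --pt "0.038 -0.048 0 0 1" --pt "0.038 -0.048 0 0 1" --pt "0.038 -0.048 0 0 1" --pt "0.038 -0.048 0 0 1" --pt "0.038 -0.048 0 0 1" --pt "0.038 -0.048 0 0 1" --pt "0.038 -0.048 0 0 1" --grip_force 50

```text
t: 1.8
tool_pos: [0.369, -0.1221, 0.2318]
tool_rot: [3.099, 0.502, 0.008]
contact_force: [1.1, -0.1, 0.3]
opening: 0.0852
```

```bash
cat >> h.py <<'E'
def go(x,y,z=None):
    o=ctrl.get_obs();R=R_of(o['tool_rot']);p=np.array(o['tool_pos'])
    d=np.array([x,y,p[2] if z is None else z])-p
    print('t',o['t'],'pos',p.round(4),'q',np.round(o['q'],2),'F',np.round(o['contact_force'],1),'open',round(float(o['opening']),4)); print('xtool',R[:,0].round(3),'ztool',R[:,2].round(4)); print('delta tool',(R.T@d).round(4))
E
python3 -c "
from h import *
go(.4738,.1813)"
```

```text
t 1.8 pos [ 0.369  -0.1221  0.2318] q [-0.51 -0.57  2.13  0.    1.58  0.74] F [ 1.1 -0.1  0.3] open 0.0852
xtool [0.949 0.316 0.005] ztool [ 0.0057 -0.0017 -1.    ]
delta tool [ 1.952e-01 -2.548e-01  1.000e-04]
```

Call:
apply_moves --pt "0.033 -0.043 0 0 1" --pt "0.033 -0.043 0 0 1" --pt "0.033 -0.043 0 0 1" --pt "0.033 -0.043 0 0 1" --pt "0.033 -0.043 0 0 1" --pt "0.025 -0.032 0 0 1" --pt "0.008 -0.01 0 0 1" --pt "0 0 0 0 1"

```text
t: 2.8
tool_pos: [0.4777, 0.1985, 0.2344]
tool_rot: [3.093, 0.513, 0.02]
contact_force: [0.1, -0.4, -0.3]
opening: 0.0857
```

```bash
python3 -c "
from h import *
go(.4738,.1813)
p=shot('wrist','w1');print(p['mtx'],p['mount'])
print(ctrl.spot_point(p,'collar'),ctrl.search_frame(p,'collar'))"
```

```text
t 2.8 pos [0.4777 0.1985 0.2344] q [ 0.25 -0.22  1.86 -0.01  1.48  1.5 ] F [ 0.1 -0.4 -0.3] open 0.0857
xtool [0.946 0.323 0.012] ztool [ 0.0137 -0.0041 -0.9999]
delta tool [-0.0092  0.015   0.    ]
[[371.64829954   0.         316.9258687 ]
 [  0.         371.64829954 235.06307752]
 [  0.           0.           1.        ]] [[-6.52739948e-04 -9.46355133e-01 -3.23127739e-01  8.50788440e-02]
 [ 9.99999614e-01 -8.07604592e-04  3.45191828e-04 -3.44570489e-04]
 [-5.87633504e-04 -3.23127389e-01  9.46355295e-01 -1.42762274e-01]
 [ 0.00000000e+00  0.00000000e+00  0.00000000e+00  1.00000000e+00]]
[{'uv': [329.0, 203.5], 'confidence': 0.71}] [{'extent': [548.9, 216.3, 34.2, 42.0], 'confidence': 0.44}]
```

View pics/w1.png

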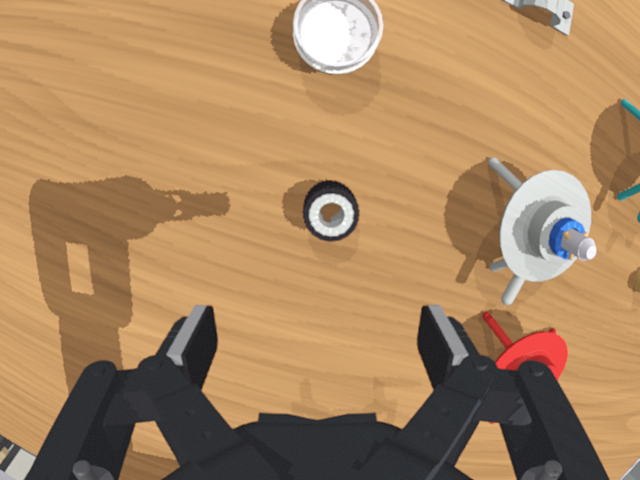

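```bash
cat >> h.py <<'E'
def wcloud(p):
    K=p['mtx'];z=p['range_z'];v,u=np.mgrid[:480,:640]
    x=(u-K[0,2])/K[0,0];y=(v-K[1,2])/K[1,1];r=np.hypot(x,y)+1e-9
    k=np.tan(np.minimum(r,1.4))/r
    c=np.stack([x*k*z,y*k*z,z],-1)
    M=p['mount'];c=c@M[:3,:3].T+M[:3,3]
    o=p['obs'];return c@R_of(o['tool_rot']).T+np.array(o['tool_pos'])
def circ(c,ok,cc,r,z0,z1):
    m=ok&(c[...,2]>z0)&(c[...,2]<z1)&(np.hypot(c[...,0]-cc[0],c[...,1]-cc[1])<r)
    q=c[m]
    if len(q)<5: print('none');return
    ce,rad=cv2.minEnclosingCircle(q[:,:2].astype(np.float32)); print(len(q),q.mean(0).round(4),np.round(ce,4),round(rad,4),np.percentile(q[:,2],[5,50,95]).round(4))
E
python3 -c "
from h import *
p=pickle.load(open('w1.pkl','rb'));c=wcloud(p);ok=p['range_z']>0
circ(c,ok,(.474,.181),.05,.036,.05)
circ(c,ok,(.474,.181),.05,.015,.05)
circ(c,ok,(.541,-.031),.03,.12,.15)
circ(c,ok,(.541,-.031),.05,.086,.1)
print(c[214,318],c[214,345],c[300,330])
go(.4738,.1813)
"
```

```text
1979 [0.4769 0.1828 0.0418] [0.4762 0.182 ] 0.0277 [0.0385 0.042  0.0432]
2309 [0.4779 0.1834 0.0397] [0.4766 0.1821] 0.0279 [0.0243 0.0419 0.0432]
470 [ 0.5433 -0.0249  0.131 ] [ 0.5429 -0.0293] 0.011 [0.1215 0.1313 0.1376]
1322 [ 0.5439 -0.0174  0.0926] [ 0.5431 -0.0293] 0.0305 [0.0878 0.0927 0.0976]
[0.47249796 0.19420297 0.04190571] [0.48061769 0.17019092 0.04182385] [3.70023261e-01 1.44151961e-01 1.25578710e-05]
t 2.95 pos [0.4776 0.1973 0.2346] q [ 0.25 -0.22  1.86 -0.01  1.48  1.5 ] F [-0.1 -0.6 -0.6] open 0.0855
xtool [0.947 0.32  0.012] ztool [ 0.0142 -0.0039 -0.9999]
delta tool [-0.0088  0.0139  0.    ]
```

```bash
python3 -c "
from h import *
go(.4755,.182,.05)"
```

```text
t 2.95 pos [0.4776 0.1973 0.2346] q [ 0.25 -0.22  1.86 -0.01  1.48  1.5 ] F [-0.1 -0.6 -0.6] open 0.0855
xtool [0.947 0.32  0.012] ztool [ 0.0142 -0.0039 -0.9999]
delta tool [-0.0092  0.0123  0.1846]
```

Call:
apply_moves --pt "-0.003 0.005 0.025 0 1" --pt "-0.002 0.003 0.03 0 1" --pt "-0.002 0.002 0.03 0 1" --pt "-0.002 0.002 0.03 0 1" --pt "-0.001 0.001 0.025 0 1" --pt "0 0 0.02 0 1" --pt "0 0 0.01 0 1" --pt "0 0 0 0 1"

```text
t: 3.95
tool_pos: [0.4759, 0.1708, 0.063]
tool_rot: [3.096, 0.485, 0.031]
contact_force: [0.4, 0.2, -0.8]
opening: 0.0855
```

```bash
python3 -c "
from h import *
go(.4755,.182,.010)
p=shot('wrist','w2')
c=wcloud(p);circ(c,p['range_z']>0,(.4755,.182),.03,.036,.046)"
```

```text
t 3.95 pos [0.4759 0.1708 0.063 ] q [ 0.2  -0.08  2.04 -0.01  1.16  1.47] F [ 0.4  0.2 -0.8] open 0.0855
xtool [0.952 0.306 0.018] ztool [ 0.0209 -0.0046 -0.9998]
delta tool [ 0.0021 -0.0114  0.0529]
6899 [0.4779 0.1827 0.0417] [0.4762 0.1825] 0.0275 [0.0382 0.042  0.043 ]
```

View pics/w2.png

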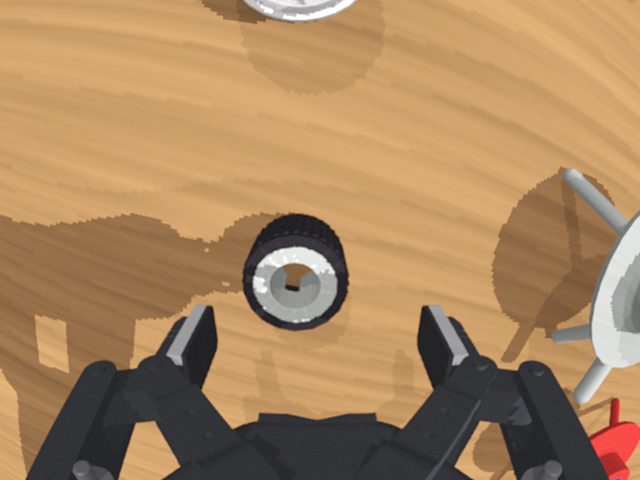

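Call:
apply_moves --pt "0.001 -0.006 0 0 1" --pt "0.001 -0.004 0 0 1" --pt "0 -0.001 0 0 1" --pt "0 0 0.015 0 1" --pt "0 0 0.015 0 1" --pt "0 0 0.01 0 1" --pt "0 0 0 0 1" --pt "0 0 0 0 1"

```text
t: 5.0
tool_pos: [0.4769, 0.183, 0.0224]
tool_rot: [3.096, 0.486, 0.037]
contact_force: [0.7, 0.7, 0.6]
opening: 0.0852
```

```bash
python3 -c "
from h import *
go(.4755,.182,.010)"
```

```text
t 5.0 pos [0.4769 0.183  0.0224] q [ 0.23 -0.    2.04 -0.01  1.08  1.49] F [0.7 0.7 0.6] open 0.0852
xtool [0.952 0.307 0.022] ztool [ 0.0246 -0.0039 -0.9997]
delta tool [-0.0019  0.0004  0.0124]
```

Call:
apply_moves --pt "-0.001 0 0.006 0 1" --pt "-0.001 0 0.005 0 1" --pt "0 0 0 0 1" --pt "0 0 0 0 -1" --pt "0 0 0 0 -1" --pt "0 0 0 0 -1" --pt "0 0 0 0 -1" --pt "0 0 0 0 -1" --grip_force 60

```text
t: 6.0
tool_pos: [0.4764, 0.1825, 0.0121]
tool_rot: [3.096, 0.486, 0.042]
contact_force: [0.0, 0.2, -0.2]
opening: 0.0505
```

```bash
python3 -c "
from h import *
go(.4755,.182,.2)"
```

```text
t 6.0 pos [0.4764 0.1825 0.0121] q [ 0.23  0.01  2.05 -0.01  1.05  1.49] F [ 0.   0.2 -0.2] open 0.0505
xtool [0.952 0.306 0.025] ztool [ 0.0277 -0.0033 -0.9996]
delta tool [ 0.0037  0.0024 -0.1878]
```

Call:
apply_moves --pt "0 0 -0.01 0 -1" --pt "0 0 -0.025 0 -1" --pt "0 0 -0.03 0 -1" --pt "0 0 -0.03 0 -1" --pt "0 0 -0.03 0 -1" --pt "0 0 -0.03 0 -1" --pt "0 0 -0.025 0 -1" --pt "0 0 0 0 -1"

```text
t: 7.0
tool_pos: [0.468, 0.1826, 0.1971]
tool_rot: [3.096, 0.486, 0.032]
contact_force: [0.6, -0.8, -1.8]
opening: 0.0512
```

```bash
python3 -c "
from h import *
go(.5425,-.030,.2)
p=shot('wrist','w3')"
```

```text
t 7.0 pos [0.468  0.1826 0.1971] q [ 0.23 -0.24  1.94 -0.01  1.42  1.49] F [ 0.6 -0.8 -1.8] open 0.0512
xtool [0.952 0.307 0.019] ztool [ 0.0215 -0.0045 -0.9998]
delta tool [ 0.0058  0.2252 -0.0004]
```

View pics/w3.png

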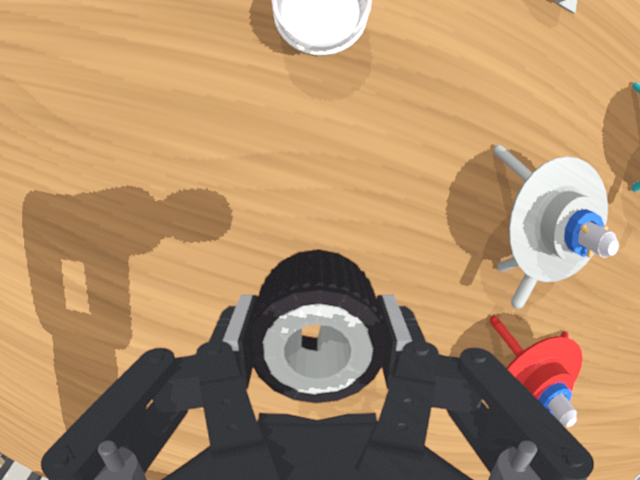

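Call:
apply_moves --pt "0.001 0.025 0 0 -1" --pt "0.001 0.035 0 0 -1" --pt "0.001 0.035 0 0 -1" --pt "0.001 0.035 0 0 -1" --pt "0.001 0.03 0 0 -1" --pt "0 0.02 0 0 -1" --pt "0 0.01 0 0 -1" --pt "0 0 0 0 -1"

```text
t: 8.05
tool_pos: [0.523, -0.0016, 0.1798]
tool_rot: [3.101, 0.49, -0.013]
contact_force: [-0.7, 0.4, -2.0]
opening: 0.0504
```

```bash
python3 -c "
from h import *
go(.5425,-.030,.165)
p=shot('wrist','w4');c=wcloud(p);o=p['obs']
q=(c-np.array(o['tool_pos']))@R_of(o['tool_rot'])
m=(p['range_z']>0)&(q[...,2]<-.02)&(q[...,2]>-.036)&(np.hypot(q[...,0],q[...,1])<.03)
g=q[m];print(len(g),g.mean(0),cv2.minEnclosingCircle(g[:,:2].astype(np.float32)),np.percentile(g[:,2],[5,50,95]))
for n in('top','side'):
  s=shot(n,n+'4')
  print(n,ctrl.spot_point(s,'collar'),'tip',ctrl.spot_point(s,'spigot_tip'))
  C=cloud(s);ok=s['range_z']>0
  circ(C,ok,(.541,-.031),.05,.086,.1);circ(C,ok,(.541,-.031),.025,.115,.15)
s=np.hstack([pickle.load(open('top4.pkl','rb'))['img'][150:350,215:415],pickle.load(open('side4.pkl','rb'))['img'][150:350,200:400]])
cv2.imwrite('pics/c4.png',cv2.resize(s,(800,400))[:,:,::-1])
"
```

```text
t 8.05 pos [ 0.523  -0.0016  0.1798] q [-0.14 -0.15  1.9  -0.    1.4   1.12] F [-0.7  0.4 -2. ] open 0.0504
xtool [ 0.951  0.308 -0.009] ztool [-0.0078 -0.0035 -1.    ]
delta tool [0.01   0.033  0.0147]
12704 [ 0.00443228 -0.00032455 -0.02901285] ((0.0022787703201174736, -2.8202257453813218e-06), 0.02918049320578575) [-0.03120122 -0.02981665 -0.02257826]
top [{'uv': [300.1, 249.5], 'confidence': 0.52}] tip [{'uv': [355.6, 327.6], 'confidence': 0.86}, {'uv': [312.1, 242.6], 'confidence': 0.84}]
6 [ 0.5252 -0.0543  0.0919] [ 0.5261 -0.055 ] 0.0056 [0.0874 0.0918 0.0965]
none
side [{'uv': [273.4, 214.1], 'confidence': 0.67}] tip [{'uv': [294.2, 238.6], 'confidence': 0.83}, {'uv': [217.3, 320.3], 'confidence': 0.72}, {'uv': [424.4, 263.9], 'confidence': 0.65}]
441 [ 0.5362 -0.0415  0.0918] [ 0.5405 -0.0316] 0.0307 [0.0874 0.0916 0.097 ]
157 [ 0.5389 -0.0359  0.1284] [ 0.542  -0.0318] 0.012 [0.1166 0.1293 0.1366]
```

View pics/w4.png

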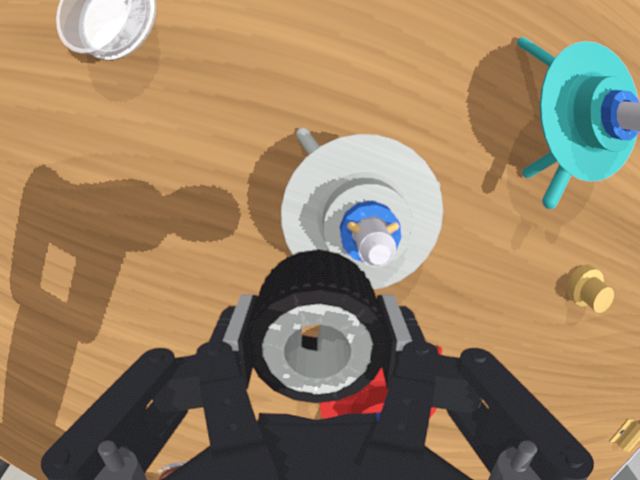

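View pics/c4.png

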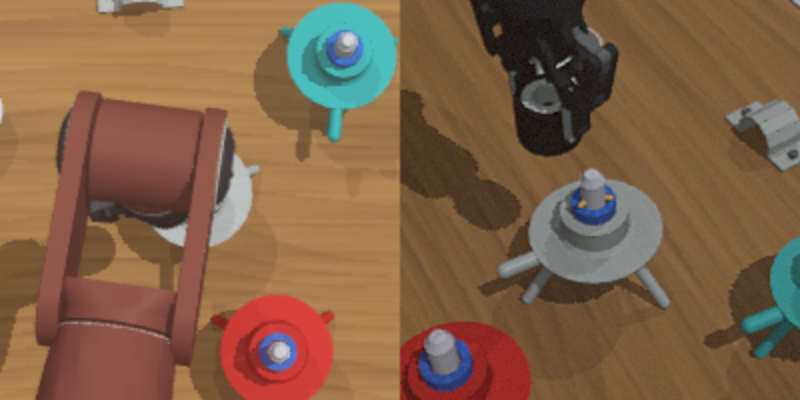

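```bash
cat >> h.py <<'E'
def rel(p):
    c=wcloud(p);o=p['obs'];R=R_of(o['tool_rot']);P=np.array(o['tool_pos']);ok=p['range_z']>0
    q=(c-P)@R
    m=ok&(np.abs(q[...,2]+.0302)<.0012)&(np.hypot(q[...,0],q[...,1])<.029)
    g=q[m][:,:2]; ce,r=cv2.minEnclosingCircle(g.astype(np.float32)); print('collar top in tool',np.round(ce,4),round(r,4),'hull mean')
    # bore hole: inner edge: points on the annulus closest to ctr
    from scipy.optimize import least_squares
    ang=np.arctan2(g[:,1]-ce[1],g[:,0]-ce[0]);d=np.hypot(*(g-ce).T);E=[]
    for k in range(36):
        s=(np.floor((ang+np.pi)/(2*np.pi)*36)==k)
        if s.sum()>3:E.append(g[s][np.argmin(d[s])])
    E=np.array(E);f=least_squares(lambda v:np.hypot(E[:,0]-v[0],E[:,1]-v[1])-v[2],[*ce,.0125],loss='soft_l1',f_scale=.0005).x;print('bore fit',f.round(4),len(E))
    for nm,z0,z1,r0 in(('tipface',.1355,.139,.012),('cone',.130,.139,.014),('shoulder',.0915,.094,.034)):
        m=ok&(c[...,2]>z0)&(c[...,2]<z1)&(np.hypot(c[...,0]-.5425,c[...,1]+.03)<r0)
        s=q[m]
        if len(s)>5: ce2,r2=cv2.minEnclosingCircle(s[:,:2].astype(np.float32));w=c[m];cw,_=cv2.minEnclosingCircle(w[:,:2].astype(np.float32));print(nm,len(s),'tool',np.round(ce2,4),'r',round(r2,4),'world',np.round(cw,4))
E
python3 -c "
from h import *
rel(pickle.load(open('w4.pkl','rb')));rel(pickle.load(open('w3.pkl','rb')))"
```

```text
collar top in tool [0.0015 0.    ] 0.0284 hull mean
bore fit [ 0.0008 -0.0003  0.0122] 36
tipface 418 tool [0.0107 0.0333] r 0.0071 world [ 0.5431 -0.0301]
cone 890 tool [0.0111 0.0337] r 0.0107 world [ 0.5436 -0.0304]
shoulder 2580 tool [0.0111 0.0331] r 0.0304 world [ 0.543 -0.03 ]
collar top in tool [ 0.0015 -0.    ] 0.0285 hull mean
bore fit [ 0.0008 -0.0003  0.0122] 36
tipface 157 tool [0.0045 0.2242] r 0.0074 world [ 0.5424 -0.0297]
cone 359 tool [0.005  0.2238] r 0.0106 world [ 0.5428 -0.0293]
shoulder 1111 tool [0.0043 0.2238] r 0.0303 world [ 0.543  -0.0296]
```

Call:
apply_moves --pt "0.003 0.012 0 0 -1" --pt "0.003 0.01 0 0 -1" --pt "0.003 0.006 0 0 -1" --pt "0.001 0.002 0 0 -1" --pt "0 0 0 0 -1" --pt "0 0 0 0 -1" --pt "0 0 0 0 -1" --pt "0 0 0 0 -1"

```text
t: 9.4
tool_pos: [0.544, -0.0278, 0.1817]
tool_rot: [3.099, 0.493, -0.008]
contact_force: [0.7, -0.3, -1.4]
opening: 0.0511
```

```bash
python3 -c "
from h import *
go(.5427,-.0303,.145)
p=shot('wrist','w5');rel(p)"
```

```text
t 9.4 pos [ 0.544  -0.0278  0.1817] q [-0.19 -0.1   1.85 -0.    1.4   1.07] F [ 0.7 -0.3 -1.4] open 0.0511
xtool [ 0.951  0.31  -0.005] ztool [-0.0044 -0.0041 -1.    ]
delta tool [-0.0018  0.0018  0.0367]
collar top in tool [ 0.0017 -0.    ] 0.0284 hull mean
bore fit [ 0.0007 -0.0002  0.0122] 36
shoulder 2151 tool [-0.0006  0.0017] r 0.03 world [ 0.5435 -0.03  ]
```

View pics/w5.png

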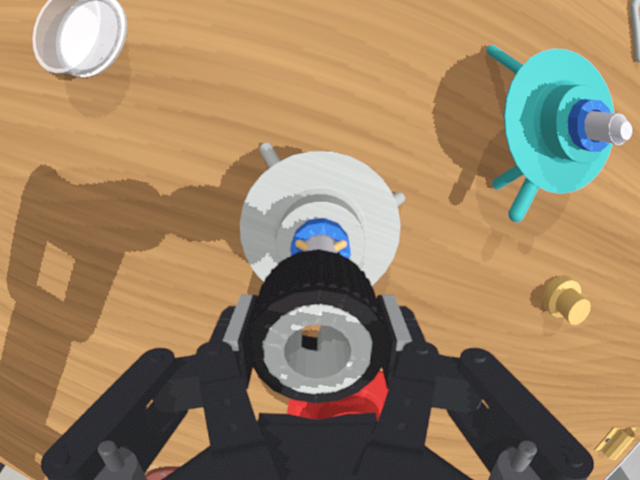

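Call:
apply_moves --pt "-0.001 0.002 0.004 0 -1" --pt "-0.0004 0.0003 0.008 0 -1" --pt "0 0 0.01 0 -1" --pt "0 0 0.008 0 -1" --pt "0 0 0.005 0 -1" --pt "0 0 0.003 0 -1" --pt "0 0 0 0 -1" --pt "0 0 0 0 -1"

```text
t: 10.45
tool_pos: [0.5426, -0.0306, 0.1403]
tool_rot: [3.1, 0.493, -0.01]
contact_force: [-1.3, -0.4, -1.5]
opening: 0.0509
```

```bash
python3 -c "
from h import *
go(.5427,-.0303,.125)
p=shot('wrist','w6');rel(p)"
```

```text
t 10.45 pos [ 0.5426 -0.0306  0.1403] q [-0.19 -0.06  1.88 -0.01  1.33  1.07] F [-1.3 -0.4 -1.5] open 0.0509
xtool [ 0.951  0.311 -0.007] ztool [-0.0058 -0.0038 -1.    ]
delta tool [ 0.0003 -0.0003  0.0153]
collar top in tool [ 0.0012 -0.    ] 0.0286 hull mean
bore fit [ 0.0007 -0.0002  0.0122] 36
cone 71 tool [-0.0106 -0.0004] r 0.0085 world [ 0.5324 -0.0336]
shoulder 2550 tool [ 0.0017 -0.    ] r 0.03 world [ 0.544  -0.0303]
```

View pics/w6.png

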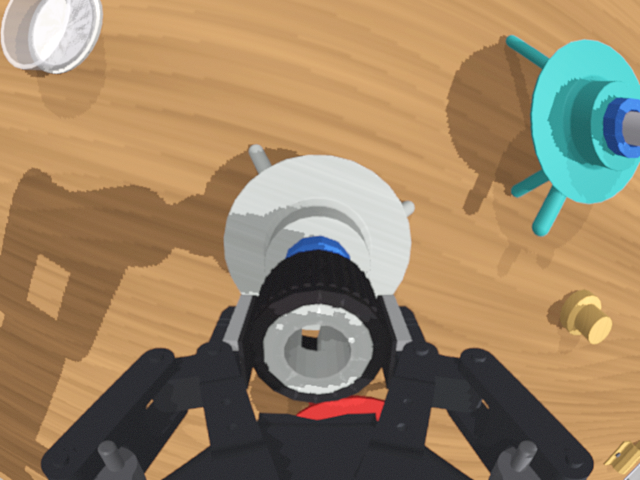

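```bash
python3 -c "
from h import *
for n in('w4','w5','top0','side0'):
    p=pickle.load(open(n+'.pkl','rb'));c=(wcloud if n[0]=='w' else cloud)(p);h=cv2.cvtColor(p['img'],cv2.COLOR_RGB2HSV)
    ctr=np.array([.5428,-.0302]) if n[0]=='w' else np.array([.5412,-.031])
    d=c[...,:2]-ctr;r=np.hypot(d[...,0],d[...,1])
    m=(p['range_z']>0)&(c[...,2]>.1)&(c[...,2]<.117)&(r<.021)&(h[...,0]>8)&(h[...,0]<32)&(h[...,1]>110)
    a=np.degrees(np.arctan2(d[...,1],d[...,0]))[m];rr=r[m]
    print(n,m.sum());
    v,u=np.nonzero(m)
    for k in range(-180,180,10):
        s=(a>=k)&(a<k+10)
        if s.any():print('  ',k,s.sum(),a[s].mean().round(1),rr[s].min().round(4),rr[s].max().round(4))
p=pickle.load(open('w6.pkl','rb'));cv2.imwrite('pics/b6.png',cv2.resize(p['img'][295:405,250:390],(700,550),interpolation=cv2.INTER_NEAREST)[:,:,::-1])
# project wall ring: tool frame
c=wcloud(p);q=(c-np.array(p['obs']['tool_pos']))@R_of(p['obs']['tool_rot'])
for v in(326,332,338,344,348):
  print(v,[(u,q[v,u].round(4).tolist(),p['img'][v,u].tolist()) for u in range(297,326,4)])
"
```

```text
w4 124
   -50 22 -42.9 0.0117 0.0168
   -40 32 -36.0 0.0114 0.017
   60 15 68.1 0.0111 0.0156
   70 43 74.8 0.0114 0.0172
   80 12 81.6 0.0107 0.0163
w5 120
   -50 20 -43.3 0.0113 0.017
   -40 36 -35.8 0.0118 0.0174
   -30 1 -29.9 0.013 0.013
   60 15 67.9 0.0111 0.0166
   70 41 74.6 0.0109 0.0174
   80 7 82.2 0.0108 0.0143
top0 7
   -180 1 -170.3 0.0134 0.0134
   -170 1 -161.6 0.0136 0.0136
   -50 1 -40.3 0.0132 0.0132
   -40 1 -35.4 0.0147 0.0147
   70 2 76.4 0.0151 0.0167
   80 1 83.3 0.0145 0.0145
side0 18
   -170 4 -164.4 0.0115 0.0162
   -160 6 -155.6 0.0106 0.016
   -150 1 -147.9 0.0127 0.0127
   -60 1 -50.7 0.0151 0.0151
   -50 6 -46.4 0.0108 0.0167
326 [(297, [0.0124, -0.0075, -0.0304], [162, 164, 163]), (301, [0.0122, -0.006, -0.0301], [161, 163, 161]), (305, [-0.0549, -0.0085, 0.0738], [188, 191, 189]), (309, [-0.0554, -0.0058, 0.0745], [201, 204, 201]), (313, [-0.0553, -0.003, 0.0744], [200, 203, 200]), (317, [-0.0555, -0.0003, 0.0748], [201, 205, 201]), (321, [-0.0139, 0.0016, 0.0103], [130, 132, 129]), (325, [-0.0124, 0.0035, 0.008], [122, 125, 122])]
332 [(297, [-0.008
[... 912 characters left out ...]
 [-0.0196, -0.006, 0.0031], [26, 26, 29]), (309, [-0.0191, -0.0041, 0.0025], [29, 26, 29]), (313, [-0.0203, -0.0022, 0.0041], [27, 27, 30]), (317, [-0.0197, -0.0003, 0.0033], [79, 79, 77]), (321, [-0.0137, 0.0015, -0.005], [132, 136, 133]), (325, [-0.0122, 0.0032, -0.0071], [138, 141, 139])]
348 [(297, [-0.0094, -0.0088, -0.0141], [129, 131, 130]), (301, [-0.0109, -0.0072, -0.012], [132, 135, 133]), (305, [-0.0201, -0.006, 0.0006], [73, 76, 75]), (309, [-0.0207, -0.0041, 0.0013], [33, 33, 34]), (313, [-0.0204, -0.0022, 0.001], [30, 29, 30]), (317, [-0.0203, -0.0003, 0.0008], [81, 80, 81]), (321, [-0.0136, 0.0014, -0.0083], [133, 135, 134]), (325, [-0.0132, 0.0032, -0.0088], [137, 140, 139])]
```

View pics/b6.png

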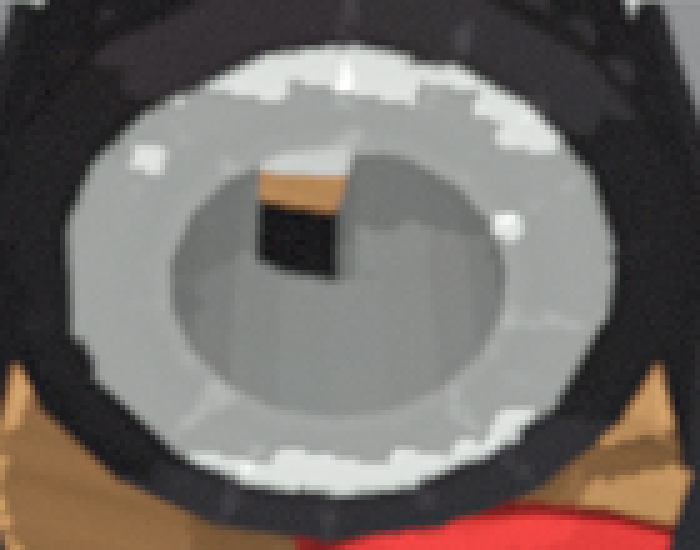

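Call:
apply_moves --pt "0 0 0 -0.1 -1" --pt "0 0 0 -0.09 -1" --pt "0 0 0 0 -1" --pt "0 0 0.004 0 -1" --pt "0 0 0.004 0 -1" --pt "0 0 0.003 0 -1" --pt "0 0 0.003 0 -1" --pt "0 0 0 0 -1"

```text
t: 11.5
tool_pos: [0.5431, -0.0308, 0.1263]
tool_rot: [3.038, 0.788, -0.008]
contact_force: [-0.5, -0.4, -2.6]
opening: 0.0508
```

```bash
python3 -c "
from h import *
go(.5427,-.0303,.1166)"
```

```text
t 11.5 pos [ 0.5431 -0.0308  0.1263] q [-0.19 -0.05  1.9  -0.01  1.3   0.87] F [-0.5 -0.4 -2.6] open 0.0508
xtool [ 0.874  0.486 -0.006] ztool [-0.004  -0.0042 -1.    ]
delta tool [-0.0001 -0.0007  0.0097]
```

Call:
apply_moves --pt "0 0 0.002 0 -1" --pt "0 0 0.002 0 -1" --pt "0 0 0.002 0 -1" --pt "0 0 0.002 0 -1" --pt "0 0 0.002 0 -1" --pt "0 0 0.002 0 -1" --pt "0 0 0.001 0 -1" --pt "0 0 0 0 -1"

```text
t: 12.5
tool_pos: [0.5435, -0.0309, 0.1151]
tool_rot: [3.038, 0.788, -0.007]
contact_force: [-3.3, 0.4, 3.3]
opening: 0.0508
```

```bash
python3 -c "
from h import *
go(.5427,-.0303,.1046)"
```

```text
t 12.5 pos [ 0.5435 -0.0309  0.1151] q [-0.19 -0.04  1.9  -0.01  1.28  0.87] F [-3.3  0.4  3.3] open 0.0508
xtool [ 0.874  0.486 -0.005] ztool [-0.0038 -0.0044 -1.    ]
delta tool [-0.0003 -0.0009  0.0105]
```

The collar went past pin height (TCP 0.115, where the unkeyed rest would be 0.1246), with about 5 N of seal load. It appears keyed, so I'll press it home.

Call:
apply_moves --pt "-0.0005 0 0.002 0 -1" --pt "-0.0003 0 0.003 0 -1" --pt "0 0 0.003 0 -1" --pt "0 0 0.003 0 -1" --pt "0 0 0.003 0 -1" --pt "0 0 0.003 0 -1" --pt "0 0 0.003 0 -1" --pt "0 0 0.003 0 -1" --grip_force 90

```text
t: 13.5
tool_pos: [0.5438, -0.0311, 0.1053]
tool_rot: [3.038, 0.791, -0.012]
contact_force: [-11.9, 0.9, 19.3]
opening: 0.0504
```

```bash
python3 -c "
from h import *
go(.5427,-.0303,.1046)
p=shot('wrist','w7');rel(p);s=shot('side','side7')
cv2.imwrite('pics/c7.png',cv2.resize(s['img'][180:330,220:370],(600,600),interpolation=cv2.INTER_CUBIC)[:,:,::-1])"
```

```text
t 13.5 pos [ 0.5438 -0.0311  0.1053] q [-0.19 -0.02  1.91 -0.01  1.26  0.87] F [-11.9   0.9  19.3] open 0.0504
xtool [ 0.873  0.488 -0.008] ztool [-0.0066 -0.0038 -1.    ]
delta tool [-0.0006 -0.0012  0.0007]
collar top in tool [0.0016 0.0001] 0.0284 hull mean
bore fit [0.0017 0.0001 0.0028] 36
tipface 925 tool [-0.0024 -0.0032] r 0.0116 world [ 0.5404 -0.0294]
cone 2964 tool [-0.0008 -0.0016] r 0.0141 world [ 0.5425 -0.03  ]
shoulder 1409 tool [ 0.0026 -0.0014] r 0.0297 world [ 0.5454 -0.0286]
```

View pics/c7.png

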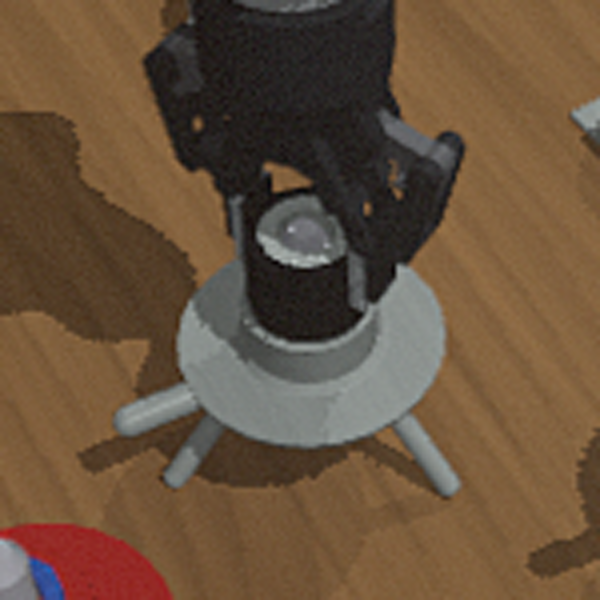

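View pics/w7.png

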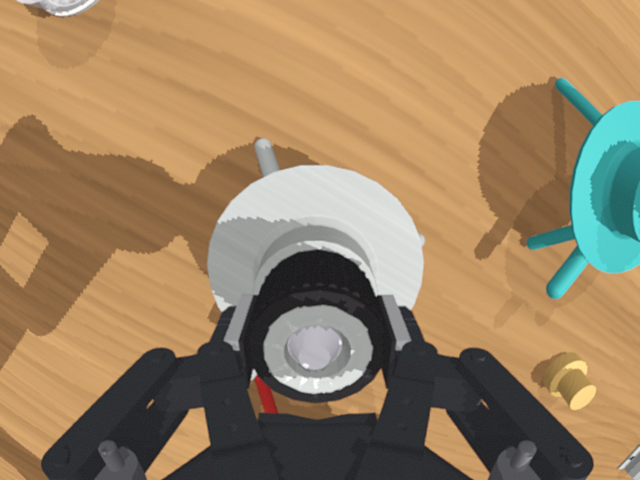

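Call:
apply_moves --pt "-0.001 -0.0005 0.003 0 -1" --pt "-0.001 -0.0005 0.003 0 -1" --pt "-0.001 -0.0005 0.003 0 -1" --pt "-0.001 -0.0005 0.003 0 -1" --pt "-0.001 -0.0005 0.003 0 -1" --pt "-0.001 -0.0005 0.003 0 -1" --pt "-0.001 -0.0005 0.003 0 -1" --pt "-0.001 -0.0005 0.003 0 -1"

```text
t: 14.6
tool_pos: [0.5436, -0.0311, 0.1049]
tool_rot: [3.034, 0.792, 0.014]
contact_force: [-8.5, 1.7, 15.8]
opening: 0.0501
```

```bash
python3 -c "
from h import *
go(.5427,-.0303,.1046)
p=shot('wrist','w8');rel(p);c=wcloud(p)
q=(c-np.array(p['obs']['tool_pos']))@R_of(p['obs']['tool_rot'])
# collar-top plane in world, from black+steel annulus
m=(p['range_z']>0)&(np.hypot(q[...,0]-.001,q[...,1])<.024)&(np.hypot(q[...,0]-.001,q[...,1])>.015)&(abs(q[...,2]+.03)<.004)
g=c[m];A=np.c_[g[:,0]-g[:,0].mean(),g[:,1]-g[:,1].mean(),np.ones(len(g))];print(len(g),np.linalg.lstsq(A,g[:,2],rcond=None)[0].round(4))
m=(p['range_z']>0)&(c[...,2]>.088)&(c[...,2]<.097)&(np.hypot(c[...,0]-.5425,c[...,1]+.03)<.0285);print('shoulder z',np.median(c[m][:,2]))
s=shot('side','side8');C=cloud(s);m=(s['range_z']>0)&(np.hypot(C[...,0]-.5415,C[...,1]+.031)<.02)&(C[...,2]>.12)&(C[...,2]<.145);print('side top z',np.percentile(C[m][:,2],[5,50,95]))
cv2.imwrite('pics/c8.png',cv2.resize(s['img'][200:300,245:345],(600,600),interpolation=cv2.INTER_CUBIC)[:,:,::-1])"
```

```text
t 14.6 pos [ 0.5436 -0.0311  0.1049] q [-0.19 -0.03  1.92 -0.    1.25  0.87] F [-8.5  1.7 15.8] open 0.0501
xtool [0.872 0.489 0.007] ztool [ 0.0102 -0.0032 -0.9999]
delta tool [-0.0004 -0.0012  0.0003]
collar top in tool [0.0013 0.    ] 0.0285 hull mean
bore fit [ 0.0004 -0.0011  0.0047] 36
tipface 877 tool [-0.0022 -0.0025] r 0.011 world [ 0.5402 -0.03  ]
cone 2930 tool [-0.0002 -0.0013] r 0.0141 world [ 0.5425 -0.03  ]
shoulder 1371 tool [ 0.0024 -0.0013] r 0.0297 world [ 0.5452 -0.0289]
6312 [-0.0117 -0.0048  0.1348]
shoulder z 0.0926782534616
side top z [0.12858721 0.13364183 0.13603908]
```

View pics/c8.png

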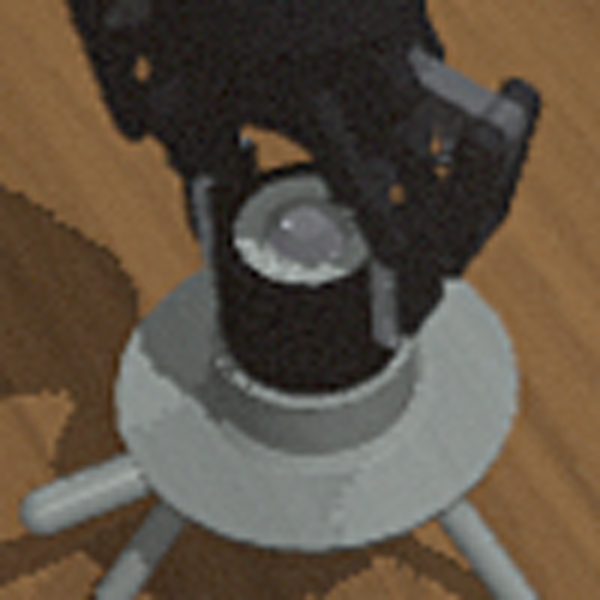

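```bash
python3 -c "
from h import *
go(.5427,-.0303,.1046)
p=shot('wrist','w9');go(.5427,-.0303,.1046)
print('dq',np.round(ctrl.get_obs()['dq'],4))"
```

```text
t 14.7 pos [ 0.5437 -0.0312  0.1049] q [-0.19 -0.03  1.92 -0.    1.25  0.87] F [-7.7  1.9 16.8] open 0.0504
xtool [0.872 0.489 0.008] ztool [ 0.0104 -0.0032 -0.9999]
delta tool [-0.0004 -0.0013  0.0003]
t 14.75 pos [ 0.5437 -0.0312  0.1049] q [-0.19 -0.03  1.92 -0.    1.25  0.87] F [-7.3  1.8 16.9] open 0.0499
xtool [0.872 0.489 0.007] ztool [ 0.0103 -0.0032 -0.9999]
delta tool [-0.0004 -0.0012  0.0003]
dq [-0.0012 -0.0021  0.001  -0.0013  0.0002  0.0003]
```

The readings hold steady: about 17 N of push, underside about 0.3 mm from the shoulder, upright and at rest. I'm handing the job in.

```bash
python3 -c "
from h import *
print(ctrl.finish_job())"
```

```text
the job is handed in; nothing more can be done
None
```

The collar is on the bare steel collector, keyed over the three pins and held down on the shoulder by the gripper. The job was handed in at about 15 s; no verdict came back.

I found one keyway direction by looking down through the bore and the pin directions from their brass colour. Turning the collar 11° over the spigot was enough for it to drop past the pins.

**Last checks:**
- **Seated:** the collar top measured 134.8 mm against 134.5 mm when fully home, so its underside is about 0.3 mm off the shoulder. That puts the seal at about 11.7 mm of its 12 mm travel; I worked this out from the height and did not measure it.
- **Upright and still:** tilt was about 0.013 rad and the joint speeds were close to zero.
- **Held:** the gripper was pushing down with about 17 N, with the grip set to 90 N.
- **Centring:** a sideways force of about 7–8 N remained. I did not get a clean measurement of the offset, because the circle fits were unreliable once the spigot filled the bore. The cameras also disagreed by about 2 mm on where the spigot axis is. The bore clearance limits the offset to about 2 mm, inside the 4 mm allowed.
- **Bystanders:** I never moved the arm near the cup, coupling or clamp, but I did not measure their positions again at the end.

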